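# Clamp a glued wooden coaster: to touch, then a quarter turn

### The job

The slatted wooden coaster has just been glued and must set in the bench clamp. Slide it along the guide plate fully home against the backstop, then turn the clamp's wing knob clockwise (seen from above) until the foot just touches the coaster, tighten it by one further quarter turn and no more, and let go. Do not knock over or shift the things standing around.

Things in the scene. Friction and masses are not known exactly. Their poses are not given: they have to be found in the camera images.
- clamp: Small fixed bench clamp of dark and grey metal. Origin on the worktop on the vertical axis of its screw; x points from the open loading end to the post, z up. Guide plate 6 mm thick, x = -150 to +56 mm, 113 mm wide; two rails on it (inner faces y = +-47.5 mm, tops 13 mm above the worktop) run along x to the backstop. Post at x = 28 to 52 mm.
- clamp_backstop (a point): Centre of the foot of the backstop's face, on the guide plate's top (6 mm above the worktop), at x = +20 mm in the clamp's frame, axes as the clamp's. The backstop is 16 mm high and 92 mm wide. The coaster is home when its end face lies against it: its centre then is 46 mm before this point.
- clamp_arm (a point): Where the screw axis leaves the top of the clamp's arm, 72 mm above the worktop; axes as the clamp's. The arm is 30 mm wide, 49 to 72 mm above the worktop, from 17 mm before this axis back to the post. Under it hangs the round swivel foot, 18 mm radius, on a preloaded spring; how far it stands out below the knob differs each time by up to 10 mm and is not reported.
- clamp_knob: Black wing knob on the clamp's vertical screw. Origin at the centre of its grip bar: 54 mm long (its x), 13 mm wide (its y), 24 mm high; under the bar a round hub of 14 mm radius reaches to 20 mm below the origin. Starts 126 to 128 mm above the worktop. Clockwise from above lowers knob and foot together by 32 mm a turn (quick-action thread). Friction when free about 0.2 N m; stays where it is left.
- clamp_knob_top (a point): Centre of the knob's top face, 12 mm above its origin, axes as the knob's. With the coaster home it takes 30 to 170 degrees of turn until the foot touches it; the end of the thread is always well beyond. At touch the foot presses with 15 N at once: the torque on the held knob jumps by about 0.08 N m; a quarter turn more adds 6 N and 0.03 N m.
- coaster: Loose slatted wooden coaster like a miniature pallet, 92 x 92 mm, 12 mm high, about 120 g; origin at the centre of its underside, slats along its x. Starts flat on the guide plate between the rails (1.5 mm play each side), square to the clamp, 40 to 65 mm short of home. Pushed by its free end face, which spans 6 to 18 mm above the worktop. Grasping it whole is too wide.
- milk_pitcher: Bystander: small steel milk pitcher, 74 x 100 x 91 mm high, origin under its centre; to be left alone.
- coffee_cup: Bystander: small cup with a handle, 60 x 84 x 50 mm high, origin under its centre; to be left alone.
- glass_jar: Bystander: jar with a metal lid behind the clamp, 93 mm across, 132 mm high, origin under its centre; to be left alone.
Mind the look-alikes: they are no part of the job. What is meant by the coaster is not blue, and is the smaller of those in its own colour.

How it is judged (in metres and radians):
On the way, in this order (a step that is already met when the one before it is completed fails the run):
1. the coaster is slid home against the backstop, foot still clear of it (x of coaster in the frame of clamp between -0.031 and -0.021 m and y of coaster in the frame of clamp between -0.006 and 0.006 m and z of coaster in the frame of clamp below 0.01 m and angle between coaster's own z axis and vertical below 0.06 rad and contact force between clamp_knob and coaster below 0.5 N), for 0.2 s.
2. the foot touches the coaster (x of coaster in the frame of clamp between -0.031 and -0.021 m and y of coaster in the frame of clamp between -0.006 and 0.006 m and z of coaster in the frame of clamp below 0.01 m and angle between coaster's own z axis and vertical below 0.06 rad and contact force between clamp_knob and coaster above 3 N), for 0.2 s.
At the end, for the whole second after the job is handed in: The coaster lies flat at the backstop (within 5 mm along and 6 mm across the plate), pressed by the foot with 19.2 to 22.8 N, which is a quarter turn (90 degrees +- about 27) past touch, and is at rest (x of coaster in the frame of clamp between -0.031 and -0.021 m and y of coaster in the frame of clamp between -0.006 and 0.006 m and z of coaster in the frame of clamp below 0.01 m and angle between coaster's own z axis and vertical below 0.06 rad and contact force between clamp_knob and coaster between 19.2 and 22.8 N and linear speed of coaster below 0.01 m/s).
It fails at once if the clamp is overtightened: the foot presses the coaster with more than 26 N (about 75 degrees beyond the quarter turn) (contact force between clamp_knob and coaster above 26 N).
It fails at once if the milk pitcher is shifted by more than 3 cm or tipped (distance of milk_pitcher from where it was at the start of the episode above 0.03 m or angle between milk_pitcher's own z axis and vertical above 0.5 rad).
It fails at once if the coffee cup is shifted by more than 3 cm or tipped (distance of coffee_cup from where it was at the start of the episode above 0.03 m or angle between coffee_cup's own z axis and vertical above 0.5 rad).
It fails at once if the jar is shifted by more than 3 cm or tipped (distance of glass_jar from where it was at the start of the episode above 0.03 m or angle between glass_jar's own z axis and vertical above 0.5 rad).
It also fails if it takes over 72 s, if anything falls off the work surface, if the arm or the gripper's body presses on something with over 40 N, if the wrist force passes 120 N, or if a joint passes its speed limit or range.

### The arm

A 6-joint arm with a two-finger parallel gripper is mounted at the origin on a cart in front of the work surface, level with it; the furniture and walls round the work are solid. World frame = base frame: x ahead of the robot, y to its left, z up, the work surface at z = 0. Lengths are in m, angles in degrees, forces in N, time in s.
With the tool pointing down it reaches from about 0.375 to 0.9 m from the base axis. Payload 3.1 kg.
Tool frame: the origin (TCP) lies on the centre line of the jaws, within the pads' length; the fingertips stand finger_overhang ahead of it and the grasp point (between the pads) lies 5 mm behind it (finger_overhang is the distance from the TCP to the fingertips, in m); z points along the fingers, y is the line along which they close (so a half turn about z gives the same grasp; the last joint's range is limited). The gripper opens to 87 mm and grips with 3 to 60 N. Pads are 19 mm wide; open, the fingers measure 117 mm over their backs; the gripper's body (75 mm by 190 mm) begins 51 mm behind the grasp point.
Start: joints at [-83.337, 30.224, 82.088, -0, 67.689, -10.227], TCP at [0.182, -0.598, 0.237] pointing down, gripper open.
Joint ranges: [-176.69, 176.69], [-43.24, 126.21], [12.49, 139.97], [-82, 262], [0, 151.66], [-163.58, 163.58]. Speed limits (degrees/s): [159.86, 159.86, 180, 180, 180, 180].

### API

Orientations are given as a 3x3 rotation matrix whose columns are the frame's x, y, z axes.
In Python, from rig import read_state, capture, calibration, hand_in, finger_overhang gives the robot as it stands.
- The arm moves only by the tool send_rows, never from a script. Its argument "plan" is a list of rows, each a list of 5 numbers: the closure in counts, from 0 (fully open) to 255 (shut), then the shift along the tool's x, y, z in m, then the turn about the tool's z in rad. A call has 1 to 20 rows; each row shifts and turns the commanded pose from where the row before left it, along the tool's axes as they then stand; what a row does not reach is not made up. A row lasts 1/12 s, in which the tool goes at most 41.7 mm and 7.16 degrees, less where a joint would pass 70% of its speed; a pose out of reach is approached as far as the arm can. A call is refused whole if a number of a shift passes 0.0417 or a number of a turn 0.125, either way. A call with a gripper value outside its range is refused whole. The fingers move at their own pace and stop on an object; the grip force is fixed at half the most. Time passes only in rows, so rows that do not move let the fingers close. It gives the time, the measured TCP pose, the force, the opening and the grip force at its end, in the units of the state.
- read_state(): the state, without advancing time (a new reading comes with each control period).
- capture(name): name is "scene" or "top" or "wrist"; returns (picture, depth): 480x640x3 uint8, blue, green, red; 480x640 float32, m along the optical axis (not along the pixel's ray), 0 where there is no reading.
- calibration(name): a dict with "fx", "fy", "cx", "cy" (pixels), "xyz" and "rotation" of the camera in the world. Camera axes: x right, y down, z forward; pixel columns grow to the right and rows downward; lengths in m; the calibration is good to about 2 mm. A picture is of the moment at which its call begins: read the wrist's pose just before it. calibration takes no time and is no camera call; for the wrist camera it gives the pose at the moment of the call.
- hand_in(): hands the job in; it is judged then, once.
The state is a dict: "time_s": time; "joint_positions": joint angles; "qvel": joint speeds; "tau": joint torques, N m; "position": TCP position; "tcp_rot": TCP orientation; "force": force on the tool from outside, world axes, zero at the start; "moment": the same for the moment, N m; "opening": opening from 0.0 (shut) to 1.0 (fully open); "grasp_force": force on a finger pad.
Only numpy, scipy, OpenCV 4.12 (cv2) and the standard library are available. Lean on these libraries where they do the work, as an engineer would, in place of code of your own. Each camera call takes 0.05 s, during which the arm holds its last target. There are 200 camera calls.

## Working session

There is one attempt and no reset: what is moved stays moved. The work goes in short steps, Python scripts to look and compute and a tool call to move; the robot and the scene stay as the last step left them, time stands still between calls to the robot, and variables do not carry over. Pictures are saved under pics/ and viewed, at most 10 in all, crops included, and the job is handed in when it is done.

Besides the shell and the picture viewer there is one more tool, called after "Emit:" as a command line: name --pt "numbers of a row" for each row, then --argument value for the rest. send_rows: Moves the arm, as the interface text tells. Its arguments: {"type":"object","properties":{"plan":{"type":"array","items":{"type":"array","items":{"type":"number"}}}},"required":["plan"]}

```bash
ls; mkdir -p pics
python3 - <<'E'
from rig import *
import cv2,numpy as np
s=read_state();print(s,finger_overhang)
for n in("scene","top"):
    p,d=capture(n);cv2.imwrite(f"pics/{n}0.png",p);np.save(f"pics/{n}0.npy",d);print(n,calibration(n))
E
```

```text
pics
{'time_s': 0.0, 'joint_positions': array([-8.33379789e+01,  3.02800273e+01,  8.21558662e+01,  2.11310554e-04,
        6.76878942e+01, -1.02260940e+01]), 'qvel': array([ 0.01205275,  0.06298178, -0.02146301,  0.00823126,  0.01592271,
        0.00798607]), 'tau': array([-9.05325596e-04, -4.40039384e+01, -1.76589400e+01,  6.32767123e-02,
        5.80600917e-02, -1.43519219e-04]), 'position': array([ 0.18152491, -0.59733465,  0.2355631 ]), 'tcp_rot': array([[ 9.56874319e-01,  2.90502109e-01, -2.47256118e-04],
       [ 2.90501957e-01, -9.56871991e-01,  2.14630991e-03],
       [ 3.86915103e-04, -2.12557722e-03, -9.99997666e-01]]), 'force': array([ 0.403301  ,  0.44894803, -0.25415427]), 'moment': array([-0.00168914,  0.03192531,  0.02586944]), 'grasp_force': 0.0, 'opening': 1.001270930949527} 0.014
scene {'fx': 568.4611484075017, 'fy': 568.4611484075017, 'cx': 320.1458620827882, 'cy': 237.71682761448105, 'xyz': array([-0.07623003,  0.72838627,  0.81028121]), 'rotation': array([[-7.21882397e-01, -3.92248681e-01,  5.70111197e-01],
       [-6.92015502e-01,  4.09882220e-01, -5.94231530e-01],
       [-5.91909329e-04, -8.23491067e-01, -5.67328927e-01]])}
top {'fx': 462.988738089082, 'fy': 462.988738089082, 'cx': 324.85942830362785, 'cy': 239.2756427614136, 'xyz': array([ 0.4947515 , -0.00575027,  0.9880195 ]), 'rotation': array([[ 0.00662087, -0.98634016,  0.16458813],
       [-0.99985379, -0.00393477,  0.01664082],
       [-0.01576589, -0.16467424, -0.986222  ]])}
```

View pics/scene0.png

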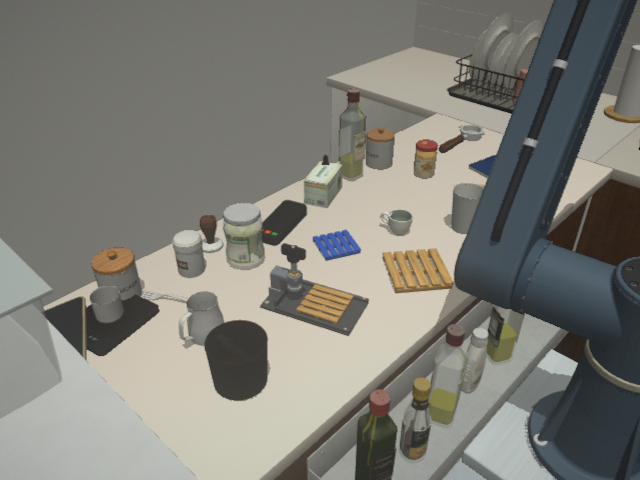

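View pics/top0.png

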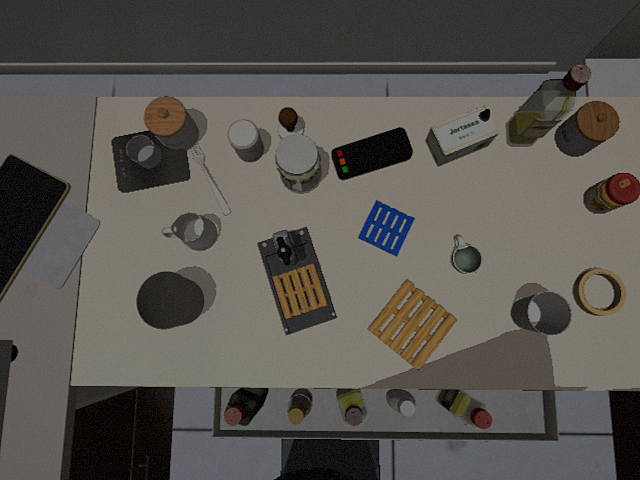

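The scene picture shows three slatted coasters: a small wooden one in the clamp (top picture 300,291), a larger wooden one (413,323) and a blue one (387,228). The first fits, being not blue and the smaller of the wooden pair. I'll confirm it in an enlarged crop.

Run:
```python
import cv2
p=cv2.imread("pics/top0.png")[220:340,245:350]
p=cv2.convertScaleAbs(p,alpha=1.8,beta=20)
cv2.imwrite("pics/crop0.png",cv2.resize(p,None,fx=5,fy=5,interpolation=cv2.INTER_CUBIC))
```

```text
(no output)
```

View pics/crop0.png

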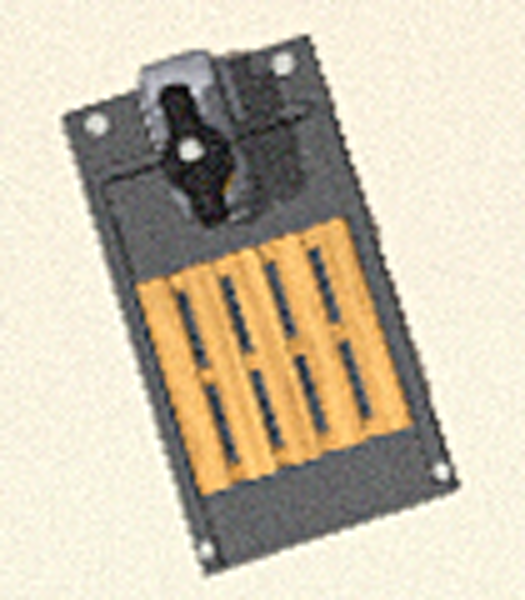

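The crop confirms the small wooden coaster sits between the rails: corners at crop (138,284), (345,218), (411,428), (204,494). The plate corners are (66,113), (308,37), (460,487), (207,573), and the knob bar runs from (178,90) to (210,222).

```bash
cat > h.py <<'E'
import numpy as np
from rig import *
def ray(n,uv,z,c=None):
    c=c or calibration(n)
    uv=np.atleast_2d(np.array(uv,float))
    d=np.c_[(uv[:,0]-c['cx'])/c['fx'],(uv[:,1]-c['cy'])/c['fy'],np.ones(len(uv))]@np.array(c['rotation']).T
    o=np.array(c['xyz']); return o+d*((z-o[2])/d[:,2])[:,None]
def cloud(d,c):
    v,u=np.mgrid[:480,:640]
    P=np.stack([(u-c['cx'])/c['fx']*d,(v-c['cy'])/c['fy']*d,d],-1)
    return P@np.array(c['rotation']).T+np.array(c['xyz'])
E
python3 - <<'E'
from h import *
f=lambda l:(np.array(l)+.5)/5-.5+[245,220]
P=ray('top',f([(66,113),(308,37),(460,487),(207,573)]),.006)[:,:2]
C=ray('top',f([(138,284),(345,218),(411,428),(204,494)]),.018)[:,:2]
K=ray('top',f([(178,90),(210,222),(189,149)]),.139)[:,:2]
print(P.round(4),C.round(4),K.round(4))
ax=(P[0]-P[3]+P[1]-P[2]);ax/=np.linalg.norm(ax);y=np.array([-ax[1],ax[0]])
ax2=(P[0]-P[1]);print('plate yaw',np.degrees(np.arctan2(ax[1],ax[0])),np.degrees(np.arctan2(-ax2[0],ax2[1])),'size',np.linalg.norm(P[0]-P[3]),np.linalg.norm(ax2))
a=C[0]-C[3]+C[1]-C[2];print('coaster yaw',np.degrees(np.arctan2(a[1],a[0])),np.linalg.norm(a)/2)
o=P.mean(0)+ax*.047; print('origin',o,'coaster rel',(C.mean(0)-o)@np.c_[ax,y])
for k in K: print('knob rel',(k-o)@np.c_[ax,y])
k=K[0]-K[1];print('knob yaw',np.degrees(np.arctan2(k[1],k[0])),np.linalg.norm(k))
# cloud checks
for n in('top','scene'):
    d=np.load(f'pics/{n}0.npy');X=cloud(d,calibration(n)).reshape(-1,3)
    r=(X[:,:2]-o)@np.c_[ax,y]
    m=(np.abs(r)<.035).all(1)&(X[:,2]>.118)&(d.ravel()>0)
    Q=X[m];R=r[m];print(n,m.sum(),'zmax',np.percentile(Q[:,2],[50,95,99]),R.min(0),R.max(0))
    m=(np.abs(r[:,0])<.3)&(np.abs(r[:,1])<.3)&(X[:,2]>.15)&(d.ravel()>0); print('tall near',m.sum(),r[m].min(0) if m.any() else 0, r[m].max(0) if m.any() else 0)
print('jar etc');
E
```

```text
[[ 0.6517  0.1552]
 [ 0.6854  0.0513]
 [ 0.494  -0.0148]
 [ 0.4579  0.0904]] [[0.5772 0.1207]
 [0.6054 0.034 ]
 [0.518  0.0057]
 [0.4904 0.0911]] [[0.6393 0.0918]
 [0.5899 0.0789]
 [0.6171 0.0872]]
plate yaw 18.77671161656914 17.977505309602435 size 0.20428918372992122 0.1091933422005023
coaster yaw 18.382347732643684 0.09178890218567816
origin [0.61673423 0.08565989] coaster rel [-0.07265464  0.00063832]
knob rel [ 0.02332623 -0.00141896]
knob rel [-0.02758434  0.00221791]
knob rel [0.0008385 0.0013793]
knob yaw 14.690648174543705 0.05104029991110031
top 256 zmax [0.13776471 0.14102654 0.14181228] [-0.02691518 -0.01137133] [0.02657691 0.01497574]
tall near 0 0 0
scene 299 zmax [0.13288972 0.14049319 0.14185543] [-0.02857194 -0.00729455] [0.02626697 0.01497866]
tall near 0 0 0
jar etc
```

Emit:
send_rows --pt "255 0.0235 -0.0263 0 -0.0013" --pt "255 0.0235 -0.0263 0 -0.0013" --pt "255 0.0235 -0.0263 0 -0.0013" --pt "255 0.0235 -0.0263 0 -0.0013" --pt "255 0.0235 -0.0263 0 -0.0013" --pt "255 0.0235 -0.0263 0 -0.0013" --pt "255 0.0235 -0.0263 0 -0.0013" --pt "255 0.0235 -0.0263 0 -0.0013" --pt "255 0.0235 -0.0263 0 -0.0013" --pt "255 0.0235 -0.0263 0 -0.0013" --pt "255 0.0235 -0.0263 0 -0.0013" --pt "255 0.0235 -0.0263 0 -0.0013" --pt "255 0.0235 -0.0263 0 -0.0013" --pt "255 0.0235 -0.0263 0 -0.0013" --pt "255 0.0235 -0.0263 0 -0.0013" --pt "255 0.0235 -0.0263 0 -0.0013" --pt "255 0.0235 -0.0263 0 -0.0013" --pt "255 0.0235 -0.0263 0 -0.0013" --pt "255 0.0235 -0.0263 0 -0.0013" --pt "255 0.0235 -0.0263 0 -0.0013"

```text
time_s: 1.77
position: [0.4707, 0.0473, 0.2364]
tcp_rot: [[0.949, 0.316, -0.001], [0.316, -0.949, -0.0], [-0.001, -0.0, -1.0]]
force: [0.3, 0.1, -1.3]
opening: 0.006
grasp_force: 0.0
```

```bash
cat >> h.py <<'E'
O=np.array([.617,.0860]);YAW=np.radians(18.4)
R2=np.array([[np.cos(YAW),-np.sin(YAW)],[np.sin(YAW),np.cos(YAW)]])
def st():
    s=read_state();p=s['position'];R=s['tcp_rot']
    print('t',round(s['time_s'],2),'tcp',p.round(4),'rel',((p[:2]-O)@R2).round(4),'yaw x',np.degrees(np.arctan2(R[1,0],R[0,0])).round(2),'tilt',R[:,2].round(3),'F',s['force'].round(2),'M',s['moment'].round(3),'op',round(s['opening'],3),'gf',round(s['grasp_force'],1),'j6',s['joint_positions'].round(1));return s
E
python3 -c "
from h import *
import cv2
st()
c=calibration('wrist');p,d=capture('wrist');cv2.imwrite('pics/w0.png',p);np.save('pics/w0.npy',d)
np.savez('pics/w0c.npz',**c);print(c)"
```

```text
t 1.77 tcp [0.4707 0.0473 0.2364] rel [-0.151   0.0095] yaw x 18.4 tilt [-0.001 -0.    -1.   ] F [ 0.28  0.08 -1.33] M [-0.047 -0.02   0.018] op 0.006 gf 0.0 j6 [ -7.8  18.6 103.3  -0.   58.2  63.8]
{'fx': 420.9917323481012, 'fy': 420.9917323481012, 'cx': 322.4549048060692, 'cy': 243.07667003759434, 'xyz': array([0.55016772, 0.07285849, 0.38571174]), 'rotation': array([[ 3.16202932e-01, -9.03345755e-01, -2.89796745e-01],
       [-9.48691566e-01, -3.01133722e-01, -9.64509980e-02],
       [-1.38972664e-04,  3.05425816e-01, -9.52215864e-01]])}
```

View pics/w0.png

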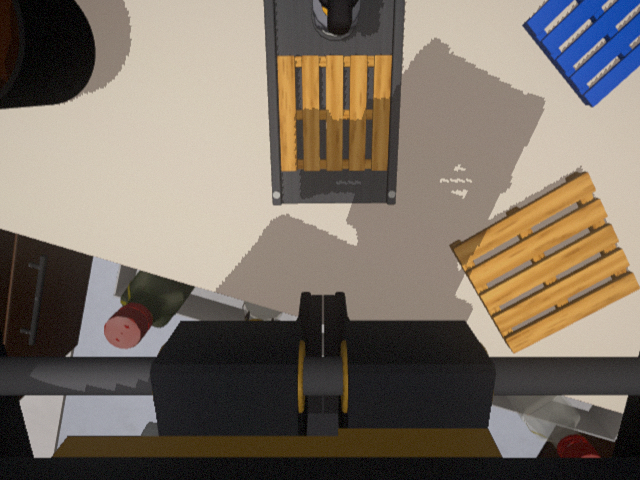

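The wrist view shows the coaster corners at (278,56), (391,56), (391,171), (281,171) and the plate's near end at row 203. I'll refine the geometry and turn the tool half round, so the camera points outward and the last joint has room for the knob.

Run:
```python
from h import *
c=dict(np.load('pics/w0c.npz'))
C=ray('',[(278,56),(391,56),(391,171),(281,171)],.018,c)[:,:2]
P=ray('',[(272,203),(396,203)],.006,c)[:,:2]
print(((C-O)@R2).round(4),((P-O)@R2).round(4),(C.mean(0)-O)@R2)
```

```text
[[-0.0278  0.0444]
 [-0.0277 -0.0463]
 [-0.1197 -0.051 ]
 [-0.1197  0.0447]] [[-0.1507  0.055 ]
 [-0.1506 -0.059 ]] [-0.07372832 -0.00204979]
```

Emit:
send_rows --pt "255 0 0 0 -0.125" --pt "255 0 0 0 -0.125" --pt "255 0 0 0 -0.125" --pt "255 0 0 0 -0.125" --pt "255 0 0 0 -0.125" --pt "255 0 0 0 -0.125" --pt "255 0 0 0 -0.125" --pt "255 0 0 0 -0.125" --pt "255 0 0 0 -0.125" --pt "255 0 0 0 -0.125" --pt "255 0 0 0 -0.125" --pt "255 0 0 0 -0.125" --pt "255 0 0 0 -0.125" --pt "255 0 0 0 -0.125" --pt "255 0 0 0 -0.125" --pt "255 0 0 0 -0.125" --pt "255 0 0 0 -0.125" --pt "255 0 0 0 -0.125" --pt "255 0 0 0 -0.125" --pt "255 0 0 0 -0.125"

```text
time_s: 3.48
position: [0.4702, 0.0453, 0.2363]
tcp_rot: [[-0.951, 0.31, -0.001], [0.31, 0.951, 0.0], [0.001, -0.0, -1.0]]
force: [-0.0, 0.2, 0.1]
opening: 0.009
grasp_force: 0.0
```

Emit:
send_rows --pt "255 0 0 0 -0.125" --pt "255 0 0 0 -0.125" --pt "255 0 0 0 -0.125" --pt "255 0 0 0 -0.125" --pt "255 0 0 0 -0.125" --pt "255 -0.005 -0.0085 0 -0.01" --pt "255 0 0 0.033 0" --pt "255 0 0 0.033 0" --pt "255 0 0 0.033 0" --pt "255 0 0 0.033 0" --pt "255 0 0 0.033 0" --pt "255 0 0 0.025 0" --pt "255 0 0 0.01 0" --pt "255 0 0 0 0"

```text
time_s: 4.65
position: [0.4769, 0.0385, 0.0343]
tcp_rot: [[-0.952, -0.307, -0.005], [-0.307, 0.952, 0.001], [0.004, 0.002, -1.0]]
force: [-0.5, -0.4, -0.7]
opening: 0.007
grasp_force: 0.0
```

```bash
python3 -c "
from h import *
st()"
```

```text
t 4.65 tcp [0.4769 0.0385 0.0343] rel [-0.1479 -0.0008] yaw x -162.12 tilt [-0.005  0.001 -1.   ] F [-0.46 -0.42 -0.7 ] M [ 0.142 -0.126 -0.006] op 0.007 gf 0.0 j6 [  -8.8   40.1  111.2   -0.    29.  -116.7]
```

Emit:
send_rows --pt "255 0 0 0.01 0" --pt "255 -0.007 0 0 0" --pt "255 -0.006 0 0 0" --pt "255 -0.004 0 0 0" --pt "255 -0.004 0 0 0" --pt "255 -0.004 0 0 0" --pt "255 -0.004 0 0 0" --pt "255 -0.004 0 0 0" --pt "255 -0.004 0 0 0" --pt "255 -0.004 0 0 0" --pt "255 -0.004 0 0 0" --pt "255 -0.004 0 0 0" --pt "255 -0.004 0 0 0" --pt "255 -0.003 0 0 0"

```text
time_s: 5.82
position: [0.5318, 0.0563, 0.0265]
tcp_rot: [[-0.951, -0.309, 0.0], [-0.309, 0.951, -0.0], [-0.0, -0.0, -1.0]]
force: [-0.4, 0.2, 0.0]
opening: 0.001
grasp_force: 0.5
```

```bash
python3 -c "
from h import *
st()
import cv2
p,d=capture('top');cv2.imwrite('pics/t1.png',p)"
```

```text
t 5.82 tcp [0.5318 0.0563 0.0265] rel [-0.0903 -0.0013] yaw x -162.0 tilt [ 0. -0. -1.] F [-0.4   0.23  0.  ] M [0.073 0.062 0.032] op 0.001 gf 0.5 j6 [  -5.9   42.7  103.3    0.    34.  -113.9]
```

Emit:
send_rows --pt "255 -0.002 0 0.001 0" --pt "255 -0.002 0 0.001 0" --pt "255 -0.002 0 0 0" --pt "255 -0.0015 0 0 0" --pt "255 -0.001 0 0 0"

```text
time_s: 6.28
position: [0.5381, 0.0585, 0.0243]
tcp_rot: [[-0.951, -0.31, -0.003], [-0.31, 0.951, -0.0], [0.003, 0.0, -1.0]]
force: [-2.6, -3.1, 1.1]
opening: 0.005
grasp_force: 2.3
```

```bash
python3 -c "
from h import *
st()
c=calibration('wrist');print(c['xyz'])"
```

```text
t 6.28 tcp [0.5381 0.0585 0.0243] rel [-0.0835 -0.0012] yaw x -161.96 tilt [-0.003 -0.    -1.   ] F [-2.55 -3.09  1.15] M [-0.528  0.487  0.014] op 0.005 gf 2.3 j6 [-5.600e+00  4.320e+01  1.022e+02 -1.000e-01  3.470e+01 -1.136e+02]
[0.45775877 0.03137452 0.17392848]
```

Emit:
send_rows --pt "255 -0.001 0 0 0" --pt "255 -0.001 0 0 0" --pt "255 0 0 0 0" --pt "255 0 0 0 0"

```text
time_s: 6.62
position: [0.5383, 0.0587, 0.0243]
tcp_rot: [[-0.951, -0.31, -0.006], [-0.31, 0.951, -0.001], [0.006, 0.001, -1.0]]
force: [-5.4, -5.3, 2.5]
opening: 0.003
grasp_force: 3.3
```

Run:
```python
from h import *
import cv2
st()
p,d=capture('scene')
p=cv2.convertScaleAbs(p[230:340,240:390],alpha=1.8,beta=10)
cv2.imwrite('pics/s1.png',cv2.resize(p,None,fx=5,fy=5,interpolation=cv2.INTER_CUBIC))
```

```text
t 6.62 tcp [0.5383 0.0587 0.0243] rel [-0.0833 -0.0011] yaw x -161.95 tilt [-0.006 -0.001 -1.   ] F [-5.41 -5.28  2.5 ] M [-0.749  0.789 -0.062] op 0.003 gf 3.3 j6 [-5.600e+00  4.320e+01  1.021e+02 -1.000e-01  3.510e+01 -1.135e+02]
```

View pics/s1.png

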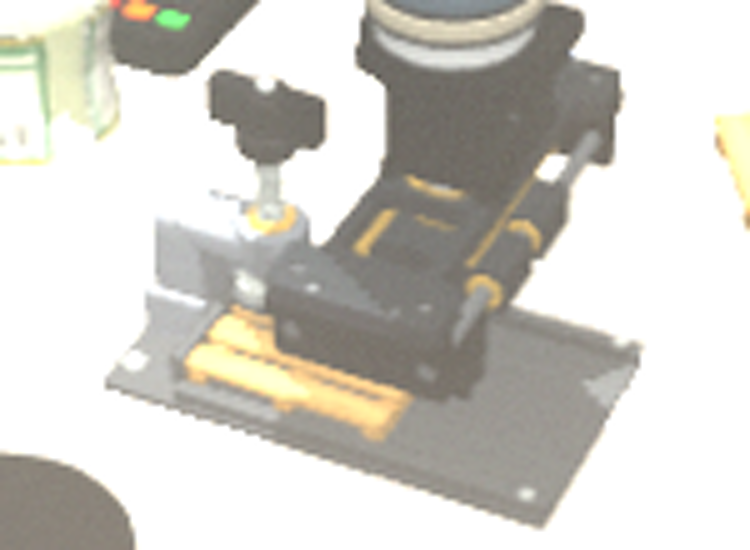

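The coaster is up against the backstop: the arm stalled with force rising at the expected place. I'll back off, rise and open, then measure the coaster and knob.

Emit:
send_rows --pt "255 0.01 0 0 0" --pt "255 0.03 0 0 0" --pt "255 0.02 0 0 0" --pt "255 0 0 -0.035 0" --pt "255 0 0 -0.035 0" --pt "0 0 0 -0.035 0" --pt "0 0 0 -0.035 0" --pt "0 0 0 -0.035 0" --pt "0 0 0 0 0"

```text
time_s: 7.42
position: [0.4891, 0.0405, 0.206]
tcp_rot: [[-0.951, -0.309, 0.016], [-0.309, 0.951, -0.002], [-0.015, -0.007, -1.0]]
force: [0.2, 0.2, -0.0]
opening: 0.224
grasp_force: 0.0
```

Run:
```python
from h import *
import cv2
st()
p,d=capture('top');np.save('pics/t2.npy',d);cv2.imwrite('pics/t2.png',p)
c=calibration('top')
X=cloud(d,c).reshape(-1,3);r=(X[:,:2]-O)@R2
m=(np.abs(r)<.035).all(1)&(X[:,2]>.13)&(X[:,2]<.15)
Q=X[m];(q,wh,a)=cv2.minAreaRect((Q[:,:2]*1000).astype(np.float32));print('knob',m.sum(),q,wh,a,'z',np.median(Q[:,2]))
# scene cloud of knob too
p2,d2=capture('scene');Y=cloud(d2,calibration('scene')).reshape(-1,3);ry=(Y[:,:2]-O)@R2
m=(np.abs(ry)<.035).all(1)&(Y[:,2]>.118)&(Y[:,2]<.15)
Q=Y[m];print('knob2',cv2.minAreaRect((Q[:,:2]*1000).astype(np.float32)))
# wood pixels: yellowish
hsv=cv2.cvtColor(p,cv2.COLOR_BGR2HSV).reshape(-1,3)
w=(hsv[:,1]>110)&(hsv[:,0]>8)&(hsv[:,0]<28)&(np.abs(r[:,0]+.05)<.08)&(np.abs(r[:,1])<.06)&(X[:,2]<.03)
print('wood',w.sum(),np.percentile(r[w],[1,99],axis=0))
p=cv2.convertScaleAbs(p[220:340,245:350],alpha=1.8,beta=20)
cv2.imwrite("pics/crop2.png",cv2.resize(p,None,fx=5,fy=5,interpolation=cv2.INTER_CUBIC))
```

```text
t 7.42 tcp [0.4891 0.0405 0.206 ] rel [-0.1357 -0.0028] yaw x -161.99 tilt [ 0.016 -0.002 -1.   ] F [ 0.22  0.18 -0.01] M [ 0.145 -0.149  0.001] op 0.224 gf 0.0 j6 [  -8.4   22.2  103.5    0.    53.4 -116.4]
knob 228 (615.99951171875, 86.78260040283203) (52.937713623046875, 19.42355728149414) 9.382332801818848 z 0.13809282186430605
knob2 ((613.638427734375, 89.09773254394531), (54.269344329833984, 27.085758209228516), 0.8336524963378906)
wood 1374 [[-0.07220432 -0.04626882]
 [ 0.01943296  0.0449149 ]]
```

View pics/crop2.png

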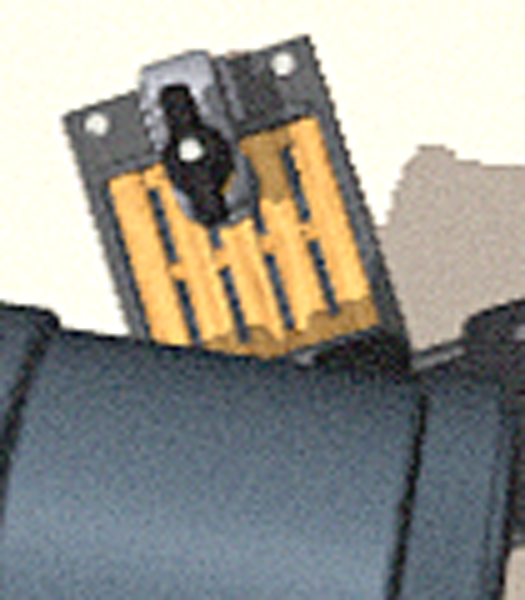

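Coaster is home: its wood spans rel x −72 to +19 mm. The knob's white cap is at crop (189,149) and its bar yaw is still about 14.7°. Next I'll move over the knob.

Emit:
send_rows --pt "0 -0.03 0 0 0.058" --pt "0 -0.035 0 0 0" --pt "0 -0.035 0 0 0" --pt "0 -0.035 0 0 0" --pt "0 0 0 0 0" --pt "0 0 0 0 0" --pt "0 0 0 0 0"

```text
time_s: 8.1
position: [0.6124, 0.0769, 0.1973]
tcp_rot: [[-0.967, -0.254, -0.005], [-0.254, 0.967, 0.0], [0.005, 0.002, -1.0]]
force: [-0.2, 0.5, -0.3]
opening: 0.849
grasp_force: 0.0
```

Run:
```python
from h import *
s=st()
d=np.array([.617,.0862,s['position'][2]])-s['position'];print('shift tool',(s['tcp_rot'].T@d).round(4))
```

```text
t 8.1 tcp [0.6124 0.0769 0.1973] rel [-0.0073 -0.0072] yaw x -165.31 tilt [-0.005  0.    -1.   ] F [-0.21  0.45 -0.29] M [ 0.077 -0.121 -0.021] op 0.849 gf 0.0 j6 [  -3.2   32.3   85.3    0.    62.7 -107.9]
shift tool [-0.0068  0.0078 -0.    ]
```

Emit:
send_rows --pt "0 -0.0068 0.0078 0 0" --pt "0 0 0 0.015 0" --pt "0 0 0 0.015 0" --pt "0 0 0 0.015 0" --pt "0 0 0 0.01 0" --pt "0 0 0 0 0" --pt "0 0 0 0 0"

```text
time_s: 8.68
position: [0.618, 0.0862, 0.1442]
tcp_rot: [[-0.967, -0.253, -0.002], [-0.253, 0.967, 0.0], [0.001, 0.001, -1.0]]
force: [-0.5, -0.1, 0.0]
opening: 0.999
grasp_force: 0.0
```

Run:
```python
from h import *
import cv2
s=st()
d=np.array([.617,.0862,.132])-s['position'];print('shift tool',(s['tcp_rot'].T@d).round(4))
c=calibration('wrist');p,dd=capture('wrist');cv2.imwrite('pics/w1.png',p)
```

```text
t 8.68 tcp [0.618  0.0862 0.1442] rel [ 0.001  -0.0002] yaw x -165.33 tilt [-0.002  0.    -1.   ] F [-0.54 -0.06  0.01] M [ 0.105 -0.129 -0.044] op 0.999 gf 0.0 j6 [  -2.3   36.6   86.8    0.    56.7 -107. ]
shift tool [0.001  0.0003 0.0122]
```

View pics/w1.png

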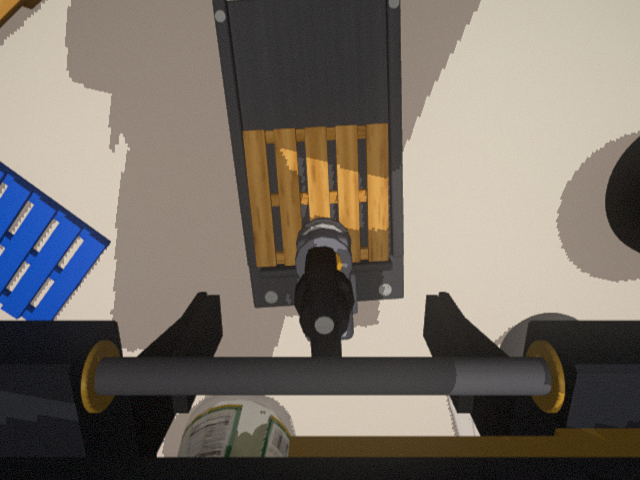

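The knob bar is upright and centred between the open fingers (cap at 324,325; fingers at columns 220 and 425). Descending to grip it.

Emit:
send_rows --pt "0 0.0005 0 0.007 0" --pt "0 0.0005 0 0.005 0" --pt "0 0 0 0 0" --pt "255 0 0 0 0" --pt "255 0 0 0 0" --pt "255 0 0 0 0" --pt "255 0 0 0 0" --pt "255 0 0 0 0" --pt "255 0 0 0 0" --pt "255 0 0 0 0" --pt "255 0 0 0 0" --pt "255 0 0 0 0" --pt "255 0 0 0 0"

```text
time_s: 9.82
position: [0.6178, 0.0858, 0.1325]
tcp_rot: [[-0.967, -0.253, -0.0], [-0.253, 0.967, 0.0], [0.0, 0.0, -1.0]]
force: [-0.3, 2.3, 0.5]
opening: 0.328
grasp_force: 1.5
```

```bash
python3 -c "
from h import *
for i in range(1): st()"
```

```text
t 9.82 tcp [0.6178 0.0858 0.1325] rel [ 0.0007 -0.0004] yaw x -165.33 tilt [-0.  0. -1.] F [-0.32  2.35  0.49] M [ 0.641 -0.011  0.015] op 0.328 gf 1.5 j6 [  -2.3   37.4   87.4    0.    55.2 -107. ]
```

Emit:
send_rows --pt "255 0 0 0 0" --pt "255 0 0 0 0" --pt "255 0 0 0 0" --pt "255 0 0 0 0" --pt "255 0 0 0 0"

```text
time_s: 10.23
position: [0.6181, 0.0865, 0.1331]
tcp_rot: [[-0.967, -0.254, 0.001], [-0.254, 0.967, 0.001], [-0.001, 0.001, -1.0]]
force: [-0.9, 4.5, 5.4]
opening: 0.151
grasp_force: 30.6
```

```bash
python3 -c "
from h import *
for i in range(1): st()"
```

```text
t 10.23 tcp [0.6181 0.0865 0.1331] rel [0.0012 0.0001] yaw x -165.31 tilt [ 0.001  0.001 -1.   ] F [-0.93  4.5   5.38] M [ 0.879 -0.044  0.173] op 0.151 gf 30.6 j6 [-2.30e+00  3.74e+01  8.74e+01  1.00e-01  5.52e+01 -1.07e+02]
```

```bash
cat > r.py <<'E'
from h import *
s=read_state();R=s['tcp_rot'];y=np.degrees(np.arctan2(R[1,0],R[0,0]))
l='%.2f yaw %.2f z %.4f Mz %.3f t6 %.3f F %s gf %.0f op %.3f rel %s'%(s['time_s'],y,s['position'][2],s['moment'][2],s['tau'][5],s['force'].round(1),s['grasp_force'],s['opening'],((s['position'][:2]-O)@R2).round(4))
print(l);open('log.txt','a').write(l+'\n')
E
python3 r.py
```

```text
10.23 yaw -165.31 z 0.1331 Mz 0.173 t6 0.149 F [-0.9  4.5  5.4] gf 31 op 0.151 rel [0.0012 0.0001]
```

Emit:
send_rows --pt "255 0 0 0.00044 0.0873"

```text
time_s: 10.32
position: [0.6181, 0.0865, 0.1327]
tcp_rot: [[-0.986, -0.167, 0.001], [-0.167, 0.986, 0.001], [-0.001, 0.001, -1.0]]
force: [-0.6, 3.3, 5.9]
opening: 0.147
grasp_force: 30.8
```

```bash
python3 r.py
```

```text
10.32 yaw -170.38 z 0.1327 Mz 0.116 t6 -0.975 F [-0.6  3.3  5.9] gf 31 op 0.147 rel [0.0012 0.0001]
```

Emit:
send_rows --pt "255 0 0 0.00044 0.0873"

```text
time_s: 10.4
position: [0.6181, 0.0864, 0.1322]
tcp_rot: [[-0.997, -0.078, 0.001], [-0.078, 0.997, 0.001], [-0.001, 0.001, -1.0]]
force: [0.2, 3.4, 5.5]
opening: 0.149
grasp_force: 30.8
```

```bash
python3 r.py
```

```text
10.40 yaw -175.54 z 0.1322 Mz 0.151 t6 -0.564 F [0.2 3.4 5.5] gf 31 op 0.149 rel [0.0012 0.    ]
```

Emit:
send_rows --pt "255 0 0 0.00044 0.0873"

```text
time_s: 10.48
position: [0.6182, 0.0863, 0.1318]
tcp_rot: [[-1.0, 0.01, 0.001], [0.01, 1.0, 0.001], [-0.001, 0.001, -1.0]]
force: [-0.7, 4.0, 5.8]
opening: 0.152
grasp_force: 30.8
```

```bash
python3 r.py
```

```text
10.48 yaw 179.45 z 0.1318 Mz 0.130 t6 -0.524 F [-0.7  4.   5.8] gf 31 op 0.152 rel [ 0.0012 -0.0001]
```

Emit:
send_rows --pt "255 0 0 0.00044 0.0873"

```text
time_s: 10.57
position: [0.6182, 0.0862, 0.1313]
tcp_rot: [[-0.995, 0.097, 0.001], [0.097, 0.995, 0.0], [-0.001, 0.001, -1.0]]
force: [1.0, 2.6, 5.7]
opening: 0.149
grasp_force: 30.8
```

```bash
python3 r.py
```

```text
10.57 yaw 174.45 z 0.1313 Mz 0.164 t6 -0.522 F [1.  2.6 5.7] gf 31 op 0.149 rel [ 0.0012 -0.0002]
```

Emit:
send_rows --pt "255 0 0 0.00044 0.0873"

```text
time_s: 10.65
position: [0.6182, 0.0862, 0.1309]
tcp_rot: [[-0.983, 0.183, 0.001], [0.183, 0.983, 0.0], [-0.001, 0.001, -1.0]]
force: [-1.1, 2.0, 4.6]
opening: 0.153
grasp_force: 30.8
```

```bash
python3 r.py
```

```text
10.65 yaw 169.45 z 0.1309 Mz 0.171 t6 -0.521 F [-1.1  2.   4.6] gf 31 op 0.153 rel [ 0.0011 -0.0002]
```

Joint-6 torque is steady at −0.52 N m, which makes it a clean touch signal. Continuing.

Emit:
send_rows --pt "255 0 0 0.00044 0.0873" --pt "255 0 0 0.00044 0.0873"

```text
time_s: 10.82
position: [0.6181, 0.086, 0.13]
tcp_rot: [[-0.936, 0.351, 0.001], [0.351, 0.936, 0.0], [-0.001, 0.0, -1.0]]
force: [-1.1, 1.8, 4.9]
opening: 0.149
grasp_force: 30.8
```

```bash
python3 r.py
```

```text
10.82 yaw 159.45 z 0.1300 Mz 0.129 t6 -0.521 F [-1.1  1.8  4.9] gf 31 op 0.149 rel [ 0.0011 -0.0004]
```

Emit:
send_rows --pt "255 0 0 0.00044 0.0873" --pt "255 0 0 0.00044 0.0873"

```text
time_s: 10.98
position: [0.6181, 0.0858, 0.1291]
tcp_rot: [[-0.861, 0.508, 0.001], [0.508, 0.861, -0.0], [-0.001, 0.0, -1.0]]
force: [-1.5, 2.4, 6.3]
opening: 0.149
grasp_force: 30.8
```

```bash
python3 r.py
```

```text
10.98 yaw 149.45 z 0.1291 Mz 0.170 t6 -0.520 F [-1.5  2.4  6.3] gf 31 op 0.149 rel [ 0.001  -0.0005]
```

Emit:
send_rows --pt "255 0 0 0.00044 0.0873" --pt "255 0 0 0.00044 0.0873"

```text
time_s: 11.15
position: [0.618, 0.0857, 0.1282]
tcp_rot: [[-0.76, 0.65, 0.0], [0.65, 0.76, -0.0], [-0.001, -0.0, -1.0]]
force: [-0.2, 2.3, 6.3]
opening: 0.148
grasp_force: 30.9
```

```bash
python3 r.py
```

```text
11.15 yaw 139.45 z 0.1282 Mz 0.225 t6 -0.521 F [-0.2  2.3  6.3] gf 31 op 0.148 rel [ 0.0008 -0.0006]
```

Emit:
send_rows --pt "255 0 0 0.00044 0.0873" --pt "255 0 0 0.00044 0.0873"

```text
time_s: 11.32
position: [0.6179, 0.0856, 0.1273]
tcp_rot: [[-0.635, 0.772, 0.0], [0.772, 0.635, -0.001], [-0.001, -0.0, -1.0]]
force: [-1.6, 0.8, 5.4]
opening: 0.147
grasp_force: 30.9
```

```bash
python3 r.py
```

```text
11.32 yaw 129.45 z 0.1273 Mz 0.163 t6 -0.521 F [-1.6  0.8  5.4] gf 31 op 0.147 rel [ 0.0007 -0.0007]
```

Emit:
send_rows --pt "255 0 0 0.00044 0.0873" --pt "255 0 0 0.00044 0.0873"

```text
time_s: 11.48
position: [0.6177, 0.0855, 0.1264]
tcp_rot: [[-0.492, 0.871, -0.0], [0.871, 0.492, -0.001], [-0.001, -0.0, -1.0]]
force: [-0.9, 1.8, 7.2]
opening: 0.15
grasp_force: 30.9
```

```bash
python3 r.py
```

```text
11.48 yaw 119.45 z 0.1264 Mz 0.109 t6 -0.521 F [-0.9  1.8  7.2] gf 31 op 0.150 rel [ 0.0005 -0.0007]
```

Emit:
send_rows --pt "255 0 0 0.00044 0.0873" --pt "255 0 0 0.00044 0.0873"

```text
time_s: 11.65
position: [0.6175, 0.0854, 0.1255]
tcp_rot: [[-0.333, 0.943, -0.001], [0.943, 0.333, -0.001], [-0.001, -0.001, -1.0]]
force: [-1.5, 1.4, 7.2]
opening: 0.148
grasp_force: 31.0
```

```bash
python3 r.py
```

```text
11.65 yaw 109.45 z 0.1255 Mz 0.107 t6 -0.521 F [-1.5  1.4  7.2] gf 31 op 0.148 rel [ 0.0003 -0.0007]
```

Emit:
send_rows --pt "255 0 0 0.00044 0.0873" --pt "255 0 0 0.00044 0.0873"

```text
time_s: 11.82
position: [0.6174, 0.0854, 0.1246]
tcp_rot: [[-0.164, 0.986, -0.001], [0.986, 0.164, -0.001], [-0.001, -0.001, -1.0]]
force: [-2.7, 1.2, 6.5]
opening: 0.149
grasp_force: 31.0
```

```bash
python3 r.py
```

```text
11.82 yaw 99.44 z 0.1246 Mz 0.158 t6 -0.521 F [-2.7  1.2  6.5] gf 31 op 0.149 rel [ 0.0002 -0.0007]
```

Emit:
send_rows --pt "255 0 0 0.00044 0.0873" --pt "255 0 0 0.00044 0.0873"

```text
time_s: 11.98
position: [0.6172, 0.0853, 0.1238]
tcp_rot: [[0.01, 1.0, -0.001], [1.0, -0.01, -0.001], [-0.001, -0.001, -1.0]]
force: [-3.2, 0.8, 7.1]
opening: 0.151
grasp_force: 31.0
```

```bash
python3 r.py
```

```text
11.98 yaw 89.44 z 0.1238 Mz 0.148 t6 -0.522 F [-3.2  0.8  7.1] gf 31 op 0.151 rel [ 0.     -0.0007]
```

Emit:
send_rows --pt "255 0 0 0.00044 0.0873" --pt "255 0 0 0.00044 0.0873"

```text
time_s: 12.15
position: [0.617, 0.0853, 0.1229]
tcp_rot: [[0.183, 0.983, -0.002], [0.983, -0.183, -0.001], [-0.001, -0.001, -1.0]]
force: [-2.5, 0.7, 7.4]
opening: 0.148
grasp_force: 31.1
```

```bash
python3 r.py
```

```text
12.15 yaw 79.44 z 0.1229 Mz 0.150 t6 -0.523 F [-2.5  0.7  7.4] gf 31 op 0.148 rel [-0.0002 -0.0007]
```

Emit:
send_rows --pt "255 0 0 0.00044 0.0873" --pt "255 0 0 0.00044 0.0873"

```text
time_s: 12.32
position: [0.6169, 0.0854, 0.122]
tcp_rot: [[0.351, 0.936, -0.002], [0.936, -0.351, -0.001], [-0.002, -0.002, -1.0]]
force: [-2.7, 1.3, 6.2]
opening: 0.149
grasp_force: 31.1
```

```bash
python3 r.py
```

```text
12.32 yaw 69.43 z 0.1220 Mz 0.164 t6 -0.523 F [-2.7  1.3  6.2] gf 31 op 0.149 rel [-0.0003 -0.0005]
```

Emit:
send_rows --pt "255 0 0 0.00044 0.0873" --pt "255 0 0 0.00044 0.0873"

```text
time_s: 12.48
position: [0.6167, 0.0855, 0.1211]
tcp_rot: [[0.509, 0.861, -0.002], [0.861, -0.509, -0.001], [-0.002, -0.002, -1.0]]
force: [-3.4, 0.2, 7.2]
opening: 0.148
grasp_force: 31.2
```

```bash
python3 r.py
```

```text
12.48 yaw 59.43 z 0.1211 Mz 0.191 t6 -0.524 F [-3.4  0.2  7.2] gf 31 op 0.148 rel [-0.0004 -0.0004]
```

Emit:
send_rows --pt "255 0 0 0.00044 0.0873" --pt "255 0 0 0.00044 0.0873"

```text
time_s: 12.65
position: [0.6166, 0.0855, 0.1204]
tcp_rot: [[0.65, 0.76, -0.003], [0.76, -0.65, -0.001], [-0.002, -0.001, -1.0]]
force: [-3.0, 0.5, 9.5]
opening: 0.15
grasp_force: 32.3
```

```bash
python3 r.py
```

```text
12.65 yaw 49.43 z 0.1204 Mz 0.189 t6 -0.474 F [-3.   0.5  9.5] gf 32 op 0.150 rel [-0.0005 -0.0003]
```

Torque changed in the last step (t6 −0.524 to −0.474, Fz up), so touch is likely near yaw 50–55°. I'll confirm with smaller steps.

Emit:
send_rows --pt "255 0 0 0.00044 0.0873"

```text
time_s: 12.73
position: [0.6165, 0.0856, 0.12]
tcp_rot: [[0.714, 0.7, -0.003], [0.7, -0.714, -0.001], [-0.002, -0.001, -1.0]]
force: [-2.7, 1.0, 9.3]
opening: 0.15
grasp_force: 32.6
```

```bash
python3 r.py
```

```text
12.73 yaw 44.44 z 0.1200 Mz 0.271 t6 -0.430 F [-2.7  1.   9.3] gf 33 op 0.150 rel [-0.0006 -0.0002]
```

Emit:
send_rows --pt "255 0 0 0.00044 0.0873"

```text
time_s: 12.82
position: [0.6165, 0.0857, 0.1196]
tcp_rot: [[0.772, 0.635, -0.003], [0.635, -0.772, -0.001], [-0.003, -0.001, -1.0]]
force: [-3.9, 1.7, 9.0]
opening: 0.15
grasp_force: 32.7
```

```bash
python3 r.py
```

```text
12.82 yaw 39.44 z 0.1196 Mz 0.244 t6 -0.434 F [-3.9  1.7  9. ] gf 33 op 0.150 rel [-0.0006 -0.0002]
```

Emit:
send_rows --pt "255 0 0 0.00044 0.0873"

```text
time_s: 12.9
position: [0.6164, 0.0857, 0.1191]
tcp_rot: [[0.825, 0.566, -0.003], [0.566, -0.825, -0.0], [-0.003, -0.001, -1.0]]
force: [-3.5, 1.6, 7.7]
opening: 0.15
grasp_force: 32.7
```

```bash
python3 r.py
```

```text
12.90 yaw 34.44 z 0.1191 Mz 0.247 t6 -0.433 F [-3.5  1.6  7.7] gf 33 op 0.150 rel [-0.0006 -0.0001]
```

Emit:
send_rows --pt "255 0 0 0.00044 0.0873"

```text
time_s: 12.98
position: [0.6164, 0.0858, 0.1187]
tcp_rot: [[0.871, 0.491, -0.003], [0.491, -0.871, -0.0], [-0.003, -0.001, -1.0]]
force: [-4.0, 1.4, 9.0]
opening: 0.15
grasp_force: 32.8
```

```bash
python3 r.py
```

```text
12.98 yaw 29.43 z 0.1187 Mz 0.255 t6 -0.431 F [-4.   1.4  9. ] gf 33 op 0.150 rel [-0.0006 -0.    ]
```

Touch is clear: t6 jumped by 0.09 and Mz by about 0.09, at yaw ≈ 52°. The target is yaw ≈ −38°, which is 67° more.

Emit:
send_rows --pt "255 0 0 0.00044 0.0873" --pt "255 0 0 0.00044 0.0873" --pt "255 0 0 0.00044 0.0873" --pt "255 0 0 0.00044 0.0873" --pt "255 0 0 0.00044 0.0873" --pt "255 0 0 0.00044 0.0873"

```text
time_s: 13.48
position: [0.6163, 0.0862, 0.1161]
tcp_rot: [[1.0, -0.01, -0.003], [-0.01, -1.0, 0.0], [-0.003, -0.0, -1.0]]
force: [-5.3, 2.9, 9.3]
opening: 0.147
grasp_force: 32.8
```

```bash
python3 r.py
```

```text
13.48 yaw -0.59 z 0.1161 Mz 0.235 t6 -0.420 F [-5.3  2.9  9.3] gf 33 op 0.147 rel [-0.0006  0.0004]
```

Emit:
send_rows --pt "255 0 0 0.00044 0.0873" --pt "255 0 0 0.00044 0.0873" --pt "255 0 0 0.00044 0.0873" --pt "255 0 0 0.00044 0.0873" --pt "255 0 0 0.00044 0.0873" --pt "255 0 0 0.00044 0.0873"

```text
time_s: 13.98
position: [0.6163, 0.0867, 0.1134]
tcp_rot: [[0.861, -0.509, -0.003], [-0.509, -0.861, 0.001], [-0.003, 0.001, -1.0]]
force: [-4.3, 4.6, 8.7]
opening: 0.152
grasp_force: 32.8
```

```bash
python3 r.py
```

```text
13.98 yaw -30.60 z 0.1134 Mz 0.268 t6 -0.408 F [-4.3  4.6  8.7] gf 33 op 0.152 rel [-0.0004  0.0009]
```

Emit:
send_rows --pt "255 0 0 0.00033 0.065" --pt "255 0 0 0.00033 0.065" --pt "255 0 0 0 0" --pt "255 0 0 0 0"

```text
time_s: 14.32
position: [0.6164, 0.0868, 0.1128]
tcp_rot: [[0.79, -0.614, -0.003], [-0.614, -0.79, 0.001], [-0.003, 0.001, -1.0]]
force: [-3.6, 3.3, 8.1]
opening: 0.148
grasp_force: 31.0
```

```bash
python3 r.py
```

```text
14.32 yaw -37.85 z 0.1128 Mz 0.092 t6 0.141 F [-3.6  3.3  8.1] gf 31 op 0.148 rel [-0.0003  0.0009]
```

Emit:
send_rows --pt "0 0 0 0 0" --pt "0 0 0 0 0" --pt "0 0 0 0 0" --pt "0 0 0 0 0" --pt "0 0 0 0 0" --pt "0 0 0 0 0" --pt "0 0 0 0 0" --pt "0 0 0 0 0" --pt "0 0 0 0 0" --pt "0 0 0 0 0" --pt "0 0 0 0 0" --pt "0 0 0 0 0" --pt "0 0 0 -0.02 0" --pt "0 0 0 -0.03 0" --pt "0 0 0 -0.035 0" --pt "0 0 0 -0.035 0" --pt "0 0 0 -0.02 0" --pt "0 0 0 0 0"

```text
time_s: 15.82
position: [0.6211, 0.0858, 0.2582]
tcp_rot: [[0.79, -0.613, 0.012], [-0.613, -0.79, -0.0], [0.01, -0.007, -1.0]]
force: [1.6, 0.4, 0.3]
opening: 0.998
grasp_force: 0.0
```

```bash
python3 r.py
python3 - <<'E'
from h import *
import cv2
p,d=capture('wrist');cv2.imwrite('pics/w2.png',p);np.savez('pics/w2c.npz',**calibration('wrist'))
E
```

```text
15.82 yaw -37.84 z 0.2582 Mz -0.016 t6 0.002 F [1.6 0.4 0.3] gf 0 op 0.998 rel [ 0.0039 -0.0015]
```

View pics/w2.png

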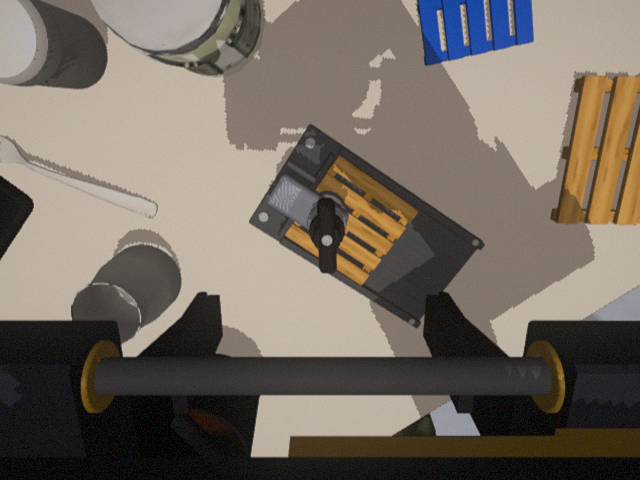

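The knob bar stands upright in the wrist view (327,205 to 327,270), so it stayed at about −38° after release. The coaster lies at the backstop and the neighbours in view are standing. Handing in.

```bash
python3 -c "
from rig import *
print(hand_in())"
```

```text
the job is handed in; nothing more can be done
None
```

The coaster is home against the backstop, and the knob is tightened about 90° past touch (touch located to within about 5°) and released; the job is handed in, but no verdict came back.

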